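# Lock the lid of the bead tumbler and start it

### The arm

A 6-joint arm with a two-finger parallel gripper is mounted at the origin on the work surface. World frame = base frame: x ahead of the robot, y to its left, z up, the work surface at z = 0. Lengths are in m, angles in rad, forces in N, time in s.
With the tool pointing down it reaches from about 0.225 to 0.875 m from the base axis. Payload 3.4 kg.
Tool frame: the origin (TCP) lies midway between the tips of the shut fingers; the grasp point (between the pads) lies 19 mm behind it; z points along the fingers, y is the line along which they close (so a half turn about z gives the same grasp; the last joint's range is limited). The gripper opens to 85 mm and grips with 20 to 120 N. Pads are 22 mm wide; open, the fingers measure 114 mm over their backs; the gripper's body (76 mm by 85 mm) begins 54 mm behind the grasp point. The pads swing forward as they close: fully open they stand 13 mm farther back than shut.
Start: joints at [-0.121, 0.276, 1.505, -0, 1.361, -0.121], TCP at [0.575, -0, 0.231] pointing down, gripper open.
Joint ranges: [-2.89, 2.89], [-0.75, 2.08], [0.22, 2.7], [-1.18, 4.32], [0.11, 2.71], [-2.7, 2.7]. Speed limits (rad/s): [2.57, 2.57, 3.14, 3.14, 3.14, 3.14].

### API

Orientations are given as a unit quaternion [w, x, y, z].
In Python, from rig import * gives the robot as it stands.
- The arm moves only by the tool apply_moves, never from a script. Its argument "steps" is one flat list of numbers, 4 for each row, row after row: the shift along the world's x, y, z in cm, then the turn about the world's z in degrees. A call has 1 to 8 rows; each row is the pose to reach, as a shift and turn from the pose commanded when the call began; what a row does not reach only later rows make up. A row lasts 1/12 s, in which the tool goes at most 41.7 mm and 7.16 degrees, less where a joint would pass 70% of its speed; a pose out of reach is approached as far as the arm can. A call with a gripper value outside its range is refused whole. "jaw" is the closure in counts, from 0 (fully open) to 255 (shut), set as the call begins (left out, the last holds). The fingers move at their own pace and stop on an object; "newtons" is the grip in N (left out, the last holds). Time passes only in rows, so rows that repeat a pose let the fingers close. It gives the time, the measured TCP pose, the force, the opening and the grip force at its end, in the units of the state.
- get_state(): the state, without advancing time (a new reading comes with each control period).
- get_image(name): name is "scene" or "side" or "wrist"; returns the picture (384x512x3 uint8, red, green, blue); there is no depth.
- calibration(name): a dict with "fx", "fy", "cx", "cy" (pixels), "k1" (the pictures are not rectified: a ray, as slopes to the right and down, at radius r is drawn at 1 + k1 r^2 times it, then the intrinsics apply), "xyz" and "rotation" of the camera in the world. Camera axes: x right, y up, looking along -z (the intrinsics and any distortion apply to the point x, -y, -z); pixel columns grow to the right and rows downward; lengths in m; the calibration is good to about 2 mm. A picture is of the moment at which its call begins: read the wrist's pose just before it. calibration takes no time and is no camera call; for the wrist camera it gives the pose at the moment of the call.
- sign_off(): hands the job in; it is judged then, once.
The state is a dict: "clock": time; "qpos": joint angles; "qd": joint speeds; "effort": joint torques, N m; "position": TCP position; "ee_rot": TCP orientation; "contact_force": force on the tool from outside, world axes, zero at the start; "moment": the same for the moment, N m; "width": finger opening in m; "gripper_force": force on a finger pad.
Only numpy, scipy, OpenCV 4.12 (cv2) and the standard library are available. Lean on these libraries where they do the work, as an engineer would, in place of code of your own. Each camera call takes 0.05 s, during which the arm holds its last target. There are 200 camera calls.

### The job

The bead tumbler's round lid has been dropped into its bayonet ring but is not locked. Turn it clockwise (seen from above) by its black handle bar until its lugs are jammed tight under the claws and it comes right up against its stop; only then start the machine by pressing the start button, the smaller of the two black buttons on the control plate, fully down and letting it come up again. Do not press the larger one, which is stop, and leave the other things on the bench where they are.

Things in the scene. Friction and masses are not known exactly. Their poses are not given: they have to be found in the camera images.
- tumbler: Bead tumbler: grey machine fixed to the bench, flat top 105 mm above it. Origin: on the axis of its round bowl, at bench height; x points to its back, y to its left, z up. The housing runs from x = -125 to +125 and y = -245 to +125 mm. On the control plate right of the bowl, from the front: pilot lamp, start button, stop button, timer dial.
- bowl_ring (a point): Centre of the rim of the bowl's aluminium bayonet ring (208 mm outside diameter), 150 mm above the bench. Three fixed claws reach inward over the lid's lugs; each claw's underside ramps down 4 mm in the clockwise sense and ends in a flat and a solid stop.
- lid: Loose grey lid, disc of 160 mm diameter, 16 mm thick, about 0.45 kg, in the ring on a springy gasket, centred by a post beneath. Origin: centre of the disc's underside, on the bowl's axis, z up; 132 mm above the bench when not locked. Locked, its axes are parallel to the tumbler's; it starts 0.78 to 1.05 rad anticlockwise of that. Clockwise, the ramps draw it down 3 mm. It stays where left.
- handle_mid (a point): Middle of the lid's black handle bar, 42 mm above the lid's origin. The straight bar runs along the lid's y, 190 mm long, 16 mm wide and high, 18 mm clear of the disc, on two posts at y = -45 and +45 mm; either end can be pushed sideways, or the bar pinched from above. Turning stiffens to 0.5 to 0.8 N m (6 to 10 N at a bar end) before the solid stop, where the bar is parallel to the tumbler's front.
- handle_end (a point): Centre of the end face of the handle bar at the lid's y = +95 mm (42 mm above the lid's origin). Small steel ribs on the lid below this end and on the ring outside face each other when the lid is locked.
- start_button (a joint): Travel of the start button, m: 0 up, 0.006 fully down; a spring returns it (1.5 N to start, 5 N fully down).
- start_button_top (a point): Centre of the top of the start button, a black cylinder of 24 mm diameter in a round steel housing of 40 mm diameter; 129 mm above the bench with the button up, at tumbler x = -35, y = -185 mm. It is pressed straight down.
- stop_button (a joint): Travel of the stop button, m: 0 up, 0.006 fully down (spring). To be left alone.
- stop_button_top (a point): Centre of the top of the stop button, a black cylinder of 40 mm diameter in a steel housing of 56 mm; at tumbler x = +42, y = -185 mm, 129 mm above the bench.
- frit_jar: Bystander: green glass jar with a steel cap, 64 mm across, 85 mm high. Origin: centre of its underside, like all bystanders.
- bead_dish: Bystander: small white ceramic dish of finished beads, 84 mm across, 32 mm high.
- release_pot: Bystander: can, 60 mm across, 75 mm high.
- marver_paddle: Bystander: flat black graphite paddle (90 x 65 mm plate, 15 mm high at most) with a wooden handle, 250 mm long, lying flat.
- tweezers: Bystander: steel tweezers, 150 mm long, lying flat.
- rod_bundle: Bystander: bundle of glass rods held by rubber bands, 340 mm long, 32 mm wide, 22 mm high.
- mandrel_block: Bystander: white foam block 240 x 100 x 70 mm with thin steel mandrels standing in it, 235 mm high.
- rod_rest: Bystander: two wooden strips carrying six glass rods, 260 x 310 mm, 24 mm high.
Not all that is in view belongs to the job. What is shaped like the lid but green is not meant.

How it is judged:
On the way, in this order (a step that is already met when the one before it is completed fails the run):
1. the lid is turned home: within 0.12 rad of its stop and drawn down at least 2.3 mm (angle between the x axis of lid and the x axis of tumbler, either way round below 0.12 rad and z of lid in the frame of tumbler below 0.1297 m), for 0.2 s.
2. the start button is pressed fully down (value of joint start_button above 0.005 m), for 0.02 s.
At the end, for the whole second after the job is handed in: The lid is locked: its axes within 0.12 rad of the tumbler's and drawn down at least 2.3 mm (origin less than 129.7 mm above the bench), at rest; the start button was pressed at least 5 of its 6 mm after that and both buttons are up again (all of step 1 and value of joint each of start_button, stop_button below 0.001 m and linear speed of lid below 0.02 m/s); the robot touches nothing.
It fails at once if the start button pressed (over 3 mm) while the lid is not locked (value of joint start_button above 0.003 m and not (angle between the x axis of lid and the x axis of tumbler, either way round below 0.12 rad and z of lid in the frame of tumbler below 0.1297 m)).
It fails at once if the stop button pressed (over 3 mm) (value of joint stop_button above 0.003 m).
It fails at once if a bystander moved more than 30 mm (distance of any of frit_jar, bead_dish, release_pot, marver_paddle, tweezers, rod_bundle, mandrel_block, rod_rest from where it was at the start of the episode above 0.03 m).
It also fails if it takes over 45 s, if anything falls off the work surface, if the arm or the gripper's body presses on something with over 40 N, if the wrist force passes 120 N, or if a joint passes its speed limit or range.

## Working session

There is one attempt and no reset: what is moved stays moved. The work goes in short steps, Python scripts to look and compute and a tool call to move; the robot and the scene stay as the last step left them, time stands still between calls to the robot, and variables do not carry over. Pictures are saved under pics/ and viewed, at most 10 in all, crops included, and the job is handed in when it is done.

Besides the shell and the picture viewer there is one more tool, called after "Request:" in YAML: its name, and indented under it one key for each argument. apply_moves: Moves the arm, as the interface text tells. Its arguments: {"type":"object","properties":{"steps":{"type":"array","items":{"type":"number"}},"jaw":{"type":"number"},"newtons":{"type":"number"}},"required":["steps"]}

```bash
mkdir -p pics; cat > h.py <<'E'
from rig import *
import numpy as np, cv2
def ray(c,u,v):
    p=np.array([(u-c['cx'])/c['fx'],(v-c['cy'])/c['fy']]);q=p.copy()
    for _ in range(20): q=p/(1+c['k1']*(q@q))
    return np.array(c['rotation']).reshape(3,3)@np.array([q[0],-q[1],-1.])
def at(c,u,v,z):
    d=ray(c,u,v);o=np.array(c['xyz']);return o+d*(z-o[2])/d[2]
def proj(c,P):
    p=np.array(c['rotation']).reshape(3,3).T@(np.array(P)-np.array(c['xyz']))
    q=np.array([p[0],-p[1]])/-p[2];q=q*(1+c['k1']*(q@q))
    return q*[c['fx'],c['fy']]+[c['cx'],c['cy']]
def snap(n,f,s=1,crop=None):
    c=calibration(n);i=get_image(n)[:,:,::-1]
    cv2.imwrite('pics/raw_'+f,i)
    if crop: i=i[crop[1]:crop[3],crop[0]:crop[2]]
    cv2.imwrite('pics/'+f,cv2.resize(i,None,fx=s,fy=s,interpolation=cv2.INTER_CUBIC));return c
E
python3 - <<'E'
from h import *
for n in('scene','side'):
    c=snap(n,n+'0.png',1.5);print(n,c)
print(get_state())
E
```

```text
scene {'fx': 394.70694371532795, 'fy': 394.70694371532795, 'cx': 258.85447189192, 'cy': 190.44977489055452, 'k1': 0.01386691691757659, 'xyz': array([ 1.51496038, -0.40499801,  0.96148496]), 'rotation': array([0.75208387, 0.36978512, 0.2410339 , 0.48941954])}
side {'fx': 439.9124685552947, 'fy': 439.9124685552947, 'cx': 254.928329909588, 'cy': 186.01715156402864, 'k1': -0.12542561322519527, 'xyz': array([ 0.42553584, -1.16039172,  1.19719971]), 'rotation': array([ 0.91016268,  0.41319434, -0.02035813, -0.02144486])}
{'clock': 0.1, 'qpos': array([-1.21013885e-01,  2.76528602e-01,  1.50598778e+00, -1.03532003e-05,
        1.36071025e+00, -1.21016884e-01]), 'qd': array([-0.00037631, -0.00091878, -0.00258   ,  0.00039265, -0.00170795,
       -0.00012457]), 'effort': array([ 1.55745878e-03, -4.17697620e+01, -2.46405226e+01, -1.74112388e-04,
        5.80947395e-03,  2.85749664e-07]), 'position': array([5.74534844e-01, 3.94757964e-05, 2.30535485e-01]), 'ee_rot': array([-6.40093373e-04,  7.07104719e-01,  7.07108372e-01, -5.07719626e-04]), 'contact_force': array([-0.35264997,  0.4804601 ,  0.1076555 ]), 'moment': array([ 0.07089243, -0.04257227,  0.04687116]), 'gripper_force': 0.0, 'width': 0.08582402502217036}
```

View pics/scene0.png

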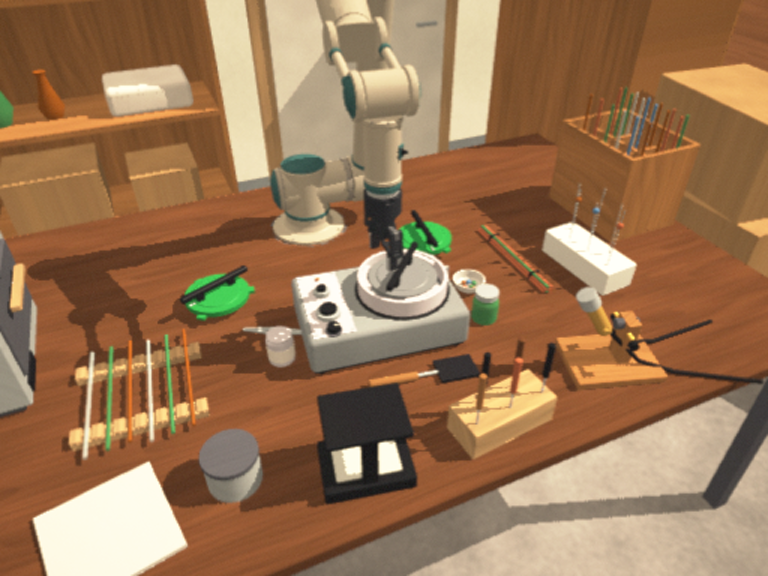

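View pics/side0.png

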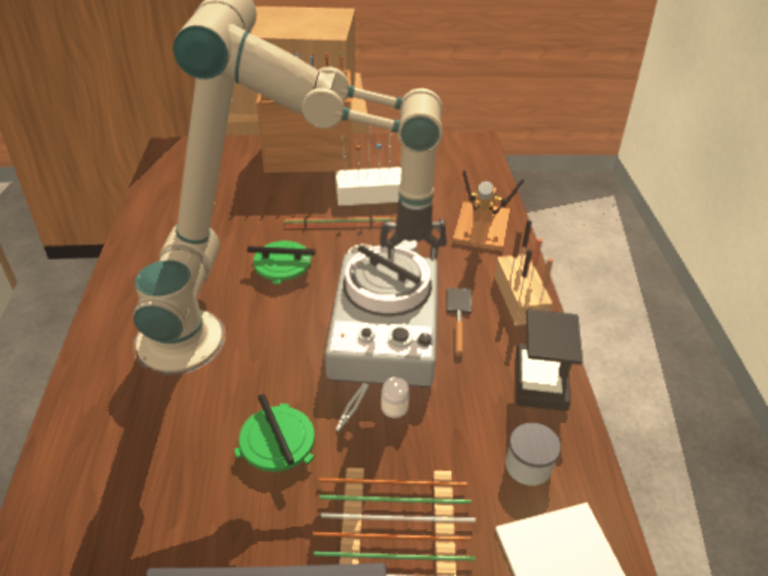

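The scene picture shows the grey tumbler ahead of the robot, with the grey lid in its ring at about (403,280) of the 768-wide view. In the side view the lid is at (388,275). The two green lids, side (282,260) and (277,437), are decoys. On the plate in the side view, the small black button at (367,335) should be start and the larger one at (400,335) stop. The dial is at (424,339). I'll enlarge this to confirm.

```bash
sed -i "s/np.array(c\['rotation'\]).reshape(3,3)/R(c)/" h.py; cat >> h.py <<'E'
from scipy.spatial.transform import Rotation
def R(c): return Rotation.from_quat(np.roll(c['rotation'],-1)).as_matrix()
E
python3 - <<'E'
from h import *
i=cv2.imread('pics/raw_side0.png')[150:265,205:305]
cv2.imwrite('pics/c1.png',cv2.resize(i,None,fx=5,fy=5,interpolation=cv2.INTER_CUBIC))
E
```

```text
(no output)
```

View pics/c1.png

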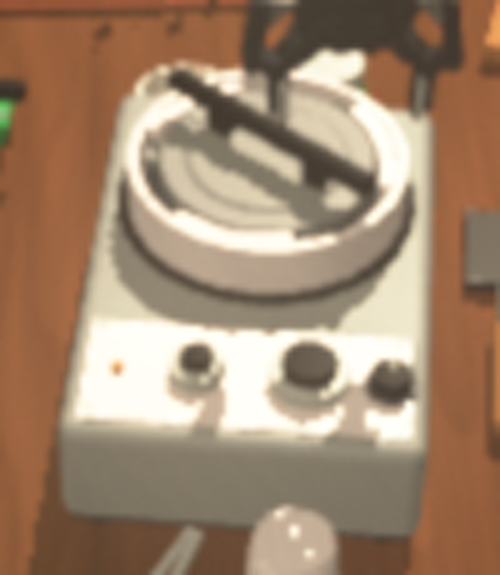

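The crop shows the lamp at (116,368) and the small black start button at (196,357). The larger stop button is at (309,363) and the dial at (390,381). The lid's bar runs from (180,78) to (370,185), inside the ring.

```bash
python3 - <<'E'
from h import *
c=calibration('side')
f=lambda u,v,z:at(c,205+u/5,150+v/5,z).round(4)
s=f(196,357,.129);t=f(309,363,.129);a=f(180,78,.176);b=f(370,185,.176)
print(s,t,np.linalg.norm(s-t),a,b,np.linalg.norm(a-b),(a+b)/2)
x=(t-s)[:2];x/=np.linalg.norm(x);y=np.array([-x[1],x[0]])
print('yaw',np.arctan2(x[1],x[0]),'ctr from buttons',(s+t)[:2]/2-0.0035*x+.185*y)
print('bar angle',np.degrees(np.arctan2(*(b-a)[1::-1])))
E
```

```text
[ 0.4681 -0.1206  0.129 ] [ 0.5441 -0.1291  0.129 ] 0.07647385174031711 [0.4652 0.1233 0.176 ] [ 0.5952 -0.0021  0.176 ] 0.18062436159056725 [0.5302 0.0606 0.176 ]
yaw -0.11137924270907844 ctr from buttons [0.52318427 0.05939271]
bar angle -43.96815938888616
```

Request:
apply_moves:
  steps: [-10, 11, 0, 46, -10, 11, 0, 46, -10, 11, 0, 46, -10, 11, 0, 46, -10, 11, 0, 46, -10, 11, 0, 46, -10, 11, 0, 46, -10, 11, 0, 46]
  jaw: 0
  newtons: 50

```text
clock: 0.77
position: [0.4745, 0.1102, 0.2311]
ee_rot: [-0.0, 0.374, 0.927, -0.0]
contact_force: [1.1, -0.7, 0.1]
width: 0.0853
gripper_force: 0.0
```

```bash
python3 - <<'E'
from h import *
s=get_state();c=snap('wrist','w1.png',1.5);print(s['position'],Rotation.from_quat(np.roll(s['ee_rot'],-1)).as_matrix().round(3),c)
for P in [(.474,.112,.176),(.4652,.1233,.176),(.528,.06,.176)]: print(proj(c,P)*1.5)
E
```

```text
[0.47452341 0.11022499 0.23109916] [[-0.72   0.694 -0.001]
 [ 0.694  0.72  -0.   ]
 [ 0.    -0.    -1.   ]] {'fx': 290.8235008011932, 'fy': 290.8235008011932, 'cx': 253.41024390494783, 'cy': 193.0173436970011, 'k1': 0.011637874230152742, 'xyz': array([0.42405674, 0.15971975, 0.37491183]), 'rotation': array([ 0.91108246, -0.13062061, -0.05502235,  0.38709113])}
[381.15478256 311.27274836]
[385.45270876 282.91851393]
[381.18444018 445.20900757]
```

View pics/w1.png

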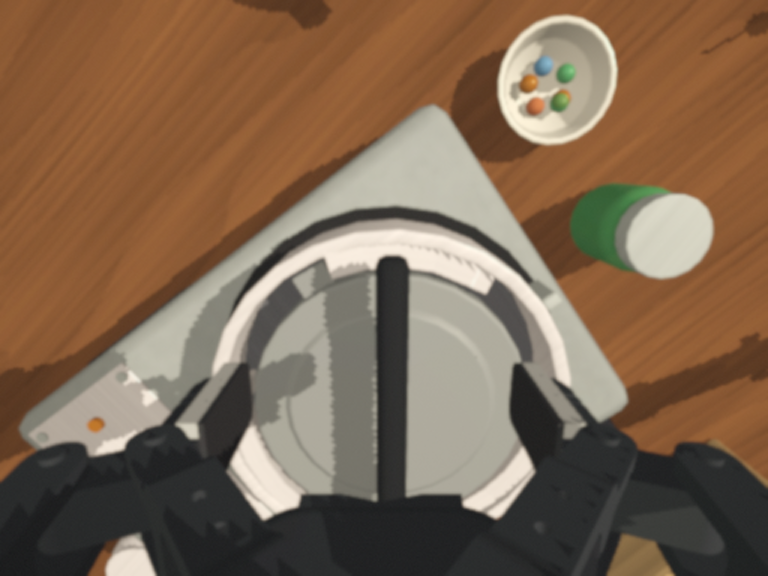

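The wrist view shows the black bar running vertically at x≈392, with its end at (392,258), centred between the fingers. The ring's outer edge is at about x=212 and x=572. The ring's locking rib is at (552,300).

```bash
python3 - <<'E'
from h import *
c=calibration('wrist');g=lambda u,v,z:at(c,u/1.5,v/1.5,z)
e=g(392,259,.176);m=g(392,480,.182);d=(e-m)[:2];d/=np.linalg.norm(d)
print('end',e,'dir',np.degrees(np.arctan2(d[1],d[0])),'centre',e[:2]-.095*d,'grasp r=.077',e[:2]-.018*d)
print('rib',g(552,300,.150))
E
```

```text
end [0.45917467 0.13338559 0.176     ] dir 136.25090321456 centre [0.52780028 0.06769293] grasp r=.077 [0.47217742 0.12093856]
rib [0.54017545 0.17633453 0.15      ]
```

Request:
apply_moves:
  steps: [-0.3, 0.9, -3.5, 0, -0.3, 0.9, -7.2, 0, -0.3, 0.9, -7.2, 0, -0.3, 0.9, -7.2, 0]

```text
clock: 1.15
position: [0.4705, 0.1187, 0.158]
ee_rot: [-0.002, 0.375, 0.927, -0.001]
contact_force: [0.5, -1.2, 1.0]
width: 0.0854
gripper_force: 0.0
```

Request:
apply_moves:
  steps: [0, 0, 0, 0, 0, 0, 0, 0, 0, 0, 0, 0, 0, 0, 0, 0, 0, 0, 0, 0, 0, 0, 0, 0]
  jaw: 255
  newtons: 50

```text
clock: 1.65
position: [0.4725, 0.1191, 0.1601]
ee_rot: [0.001, 0.375, 0.927, 0.001]
contact_force: [-1.6, 0.3, 1.8]
width: 0.0151
gripper_force: 51.7
```

```bash
python3 - <<'E'
from h import *
s=get_state();print(s['position'],s['width'],s['contact_force'],s['moment'],s['gripper_force'])
C=np.array([.527,.066]);p=s['position'][:2];p0=np.array([.4714,.1192])
for n in(8,4):
  pass
for a in range(0,57,7):
    t=-np.radians(a);M=np.array([[np.cos(t),-np.sin(t)],[np.sin(t),np.cos(t)]])
    print(a,(100*(M@(p-C)+C-p)).round(2))
E
```

```text
[0.47253334 0.11911985 0.1600904 ] 0.015073927017952307 [-1.56231639  0.27034693  1.80327179] [0.00272722 0.08305187 0.10581659] 51.72461271286011
0 [0. 0.]
7 [0.69 0.62]
14 [1.45 1.16]
21 [2.27 1.6 ]
28 [3.13 1.94]
35 [4.03 2.16]
42 [4.95 2.28]
49 [5.88 2.28]
56 [6.8  2.17]
```

Bar gripped (15 mm opening, 52 N). Now I'll turn it along the arc.

Request:
apply_moves:
  steps: [0.34, 0.32, 0, -3.5, 0.69, 0.62, 0, -7, 1.06, 0.9, 0, -10.5, 1.45, 1.16, 0, -14, 1.85, 1.39, 0, -17.5, 2.27, 1.6, 0, -21, 2.69, 1.78, -0.1, -24.5, 3.13, 1.94, -0.1, -28]

```text
clock: 2.32
position: [0.5032, 0.1384, 0.1586]
ee_rot: [0.0, 0.588, 0.809, -0.0]
contact_force: [-0.6, 0.5, -0.4]
width: 0.0152
gripper_force: 51.6
```

Request:
apply_moves:
  steps: [0.45, 0.12, 0, -3.5, 0.9, 0.22, -0.05, -7, 1.36, 0.29, -0.1, -10.5, 1.82, 0.34, -0.15, -14, 2.28, 0.35, -0.2, -17.5, 2.75, 0.34, -0.2, -21, 2.75, 0.34, -0.2, -21]

```text
clock: 2.9
position: [0.5311, 0.1412, 0.1571]
ee_rot: [0.0, 0.726, 0.688, -0.0]
contact_force: [-1.2, -2.4, 5.2]
width: 0.0146
gripper_force: 52.0
```

```bash
python3 - <<'E'
from h import *
s=get_state();print(s['position'],s['contact_force'],s['moment'],Rotation.from_quat(np.roll(s['ee_rot'],-1)).as_matrix()[:2,1])
E
```

```text
[0.53113894 0.141235   0.15714342] [-1.22821807 -2.42928563  5.21050446] [-0.3236373   0.23105202 -0.25244684] [ 0.99851437 -0.05448881]
```

Request:
apply_moves:
  steps: [0.2, 0, 0, -1.5, 0.4, -0.02, 0, -3, 0.5, -0.04, 0, -4, 0.6, -0.05, -0.05, -4.5, 0.6, -0.05, -0.05, -4.5]

```text
clock: 3.32
position: [0.5357, 0.1407, 0.157]
ee_rot: [-0.0, 0.752, 0.66, -0.001]
contact_force: [-4.3, -1.1, 7.2]
width: 0.0153
gripper_force: 52.6
```

```bash
python3 - <<'E'
from h import *
s=get_state();print(s['position'],s['contact_force'],s['moment'],Rotation.from_quat(np.roll(s['ee_rot'],-1)).as_matrix()[:2,1])
E
```

```text
[0.53568329 0.14072863 0.15699912] [-4.2668629  -1.10085232  7.22302674] [-0.31620273  0.65452445  0.3632518 ] [ 0.99157335 -0.12953574]
```

Request:
apply_moves:
  steps: [0.2, 0, 0, 0, 0.4, 0, 0, 0, 0.5, 0, 0, 0, 0.5, 0, 0, 0, 0.5, 0, 0, 0]

```text
clock: 3.73
position: [0.5359, 0.1407, 0.1565]
ee_rot: [-0.003, 0.751, 0.66, -0.005]
contact_force: [-12.9, -1.4, 12.4]
width: 0.0151
gripper_force: 53.1
```

```bash
python3 - <<'E'
from h import *
s=get_state();print(s['position'],s['contact_force'],s['moment'],Rotation.from_quat(np.roll(s['ee_rot'],-1)).as_matrix()[:2,1])
snap('side','s2.png',5,(205,150,305,265))
E
```

```text
[0.53591342 0.14073818 0.15649888] [-12.93860466  -1.39017805  12.44059658] [-0.26937146  1.90497775  0.30223861] [ 0.99156378 -0.12914636]
```

View pics/s2.png

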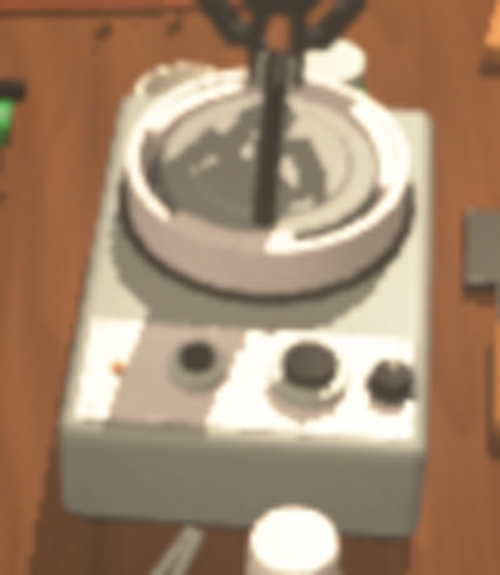

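The bar now stands upright in the view, from (272,85) to (264,222), square to the front edge. It moved only 0.2 mm under 13 N, so it is at the solid stop. I'll release it and rise.

Request:
apply_moves:
  steps: [-0.4, 0, 0.1, 0, -0.4, 0, 0.1, 0, -0.4, 0, 0.1, 0, -0.4, 0, 0.1, 0, -0.4, 0, 0.1, 0, -0.4, 0, 3, 0, -0.4, 0, 7, 0, -0.4, 0, 7, 0]
  jaw: 0

```text
clock: 4.45
position: [0.5424, 0.1419, 0.2327]
ee_rot: [0.004, 0.752, 0.659, 0.006]
contact_force: [0.2, 0.1, 0.7]
width: 0.0854
gripper_force: 0.0
```

```bash
python3 - <<'E'
from h import *
s=get_state();c=snap('wrist','w2.png',1.5);print(s['position'],s['contact_force'])
for P in [(.468,-.118,.129)]: print(proj(c,P)*1.5)
E
```

```text
[0.5423985  0.14188448 0.2326793 ] [0.18152916 0.14632771 0.73363911]
[324.85848302 629.26920326]
```

View pics/w2.png

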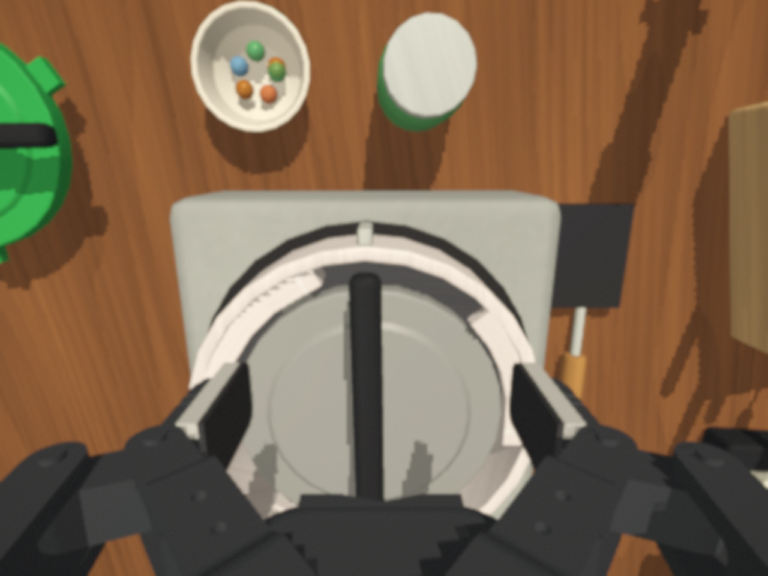

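The rib on the ring at (365,233) lines up with the bar end at (365,280), so the lid is locked. Next I'll move above the start button with the gripper shut.

Request:
apply_moves:
  steps: [-7.2, -25.9, 0, 0, -7.2, -25.9, 0, 0, -7.2, -25.9, 0, 0, -7.2, -25.9, 0, 0, -7.2, -25.9, 0, 0, -7.2, -25.9, 0, 0, -7.2, -25.9, 0, 0, -7.2, -25.9, -3, 0]
  jaw: 255

```text
clock: 5.17
position: [0.4687, -0.1234, 0.1996]
ee_rot: [0.006, 0.753, 0.658, 0.002]
contact_force: [2.3, -0.7, -0.0]
width: 0.0001
gripper_force: 0.0
```

Request:
apply_moves:
  steps: [0, 0, 0, 0, 0, 0, 0, 0]

```text
clock: 5.33
position: [0.4644, -0.1173, 0.1942]
ee_rot: [-0.002, 0.752, 0.659, -0.001]
contact_force: [0.6, 0.2, 0.3]
width: -0.0002
gripper_force: 0.0
```

```bash
python3 - <<'E'
from h import *
s=get_state();c=snap('wrist','w3.png',1.5);print(s['position'],s['contact_force'],s['width'])
print(proj(c,(.470,-.117,.129))*1.5)
E
```

```text
[ 0.4643707  -0.11728817  0.19423324] [0.60999988 0.15282246 0.3456907 ] -0.00019885001879422533
[390.21032755 307.11305239]
```

View pics/w3.png

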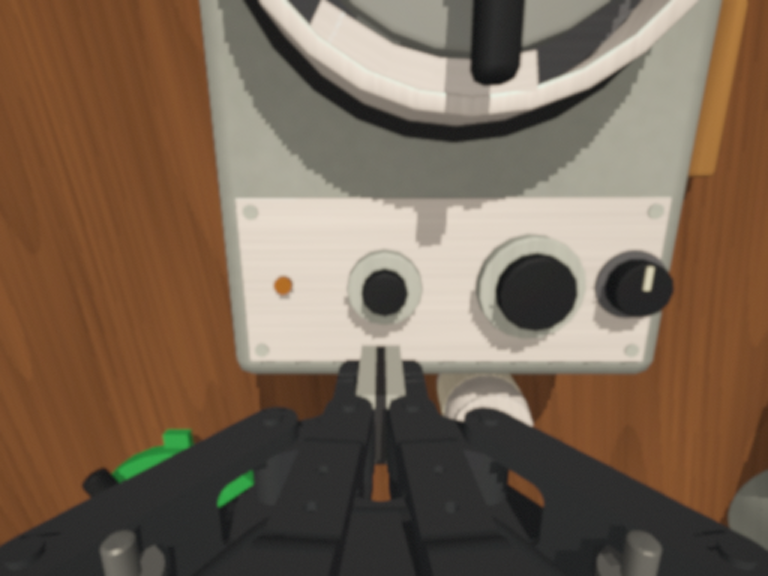

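The wrist view shows the lamp at (283,286), the start button at (385,292), the larger stop button at (537,291) and the dial at (640,287). This matches the description.

```bash
python3 - <<'E'
from h import *
c=calibration('wrist');s=get_state()
a=at(c,385/1.5,292/1.5,.129);b=at(c,537/1.5,291/1.5,.129);print(a,b,np.linalg.norm(a-b),'shift',100*(a-s['position']),s['position'])
E
```

```text
[ 0.46972359 -0.10916588  0.129     ] [ 0.5453632  -0.11860782  0.129     ] 0.0762266434429815 shift [ 0.41912623  0.81271222 -6.64034919] [ 0.46553233 -0.11729301  0.19540349]
```

Request:
apply_moves:
  steps: [0.5, 0.5, -2, 0, 0.5, 0.5, -5, 0, 0.5, 0.5, -5.5, 0, 0.5, 0.5, -5.5, 0, 0.5, 0.5, -5.5, 0]

```text
clock: 5.8
position: [0.4716, -0.1124, 0.1418]
ee_rot: [0.0, 0.751, 0.66, 0.0]
contact_force: [0.1, -0.1, 1.2]
width: -0.0003
gripper_force: 0.0
```

```bash
python3 - <<'E'
from h import *
s=get_state();print(s['position'],s['contact_force'])
snap('side','s3.png',8,(225,195,285,245))
E
```

```text
[ 0.47162444 -0.11243748  0.14183134] [ 0.13846324 -0.11586658  1.19635518]
```

View pics/s3.png

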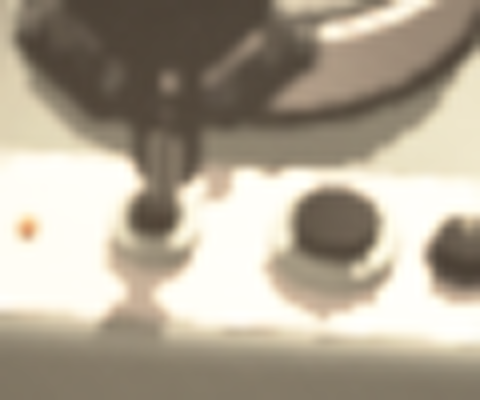

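The tip hovers over the start button, which is at crop (153,211), well clear of stop at (335,225). I'll check the drop point by projection.

```bash
python3 - <<'E'
from h import *
c=calibration('side');p=get_state()['position'];o=np.array([225,195])
print((proj(c,p)-o)*8,(proj(c,[p[0],p[1],.129])-o)*8,(proj(c,[p[0],p[1]-.006,.129])-o)*8)
E
```

```text
[162.42489473 175.54396904] [162.27877494 197.72362204] [162.84152328 207.85162513]
```

Request:
apply_moves:
  steps: [-0.2, -0.4, 0, 0, -0.2, -0.4, -0.6, 0, -0.2, -0.4, -1, 0, -0.2, -0.4, -1.2, 0, -0.2, -0.4, -1.4, 0, -0.2, -0.4, -1.5, 0, -0.2, -0.4, -1.5, 0]

```text
clock: 6.43
position: [0.4686, -0.1168, 0.1258]
ee_rot: [-0.0, 0.752, 0.659, -0.0]
contact_force: [-0.4, 0.3, 3.8]
width: -0.0002
gripper_force: 1.6
```

The force fits the button spring. I'll press on.

Request:
apply_moves:
  steps: [0, 0, -0.2, 0, 0, 0, -0.35, 0, 0, 0, -0.45, 0, 0, 0, -0.45, 0]

```text
clock: 6.77
position: [0.4688, -0.1169, 0.1229]
ee_rot: [0.0, 0.752, 0.659, -0.0]
contact_force: [-4.7, 0.2, 13.4]
width: -0.0
gripper_force: 6.8
```

Request:
apply_moves:
  steps: [0, 0, -0.2, 0, 0, 0, -0.2, 0, 0, 0, -0.2, 0]

```text
clock: 7.02
position: [0.4689, -0.1169, 0.1226]
ee_rot: [0.001, 0.752, 0.66, 0.0]
contact_force: [-7.2, 1.9, 25.9]
width: -0.0
gripper_force: 12.9
```

Request:
apply_moves:
  steps: [0, 0, 1, 0, 0, 0, 4, 0, 0, 0, 8, 0, 0, 0, 10, 0, 0, 0, 12, 0, 0, 0, 12, 0, 0, 0, 12, 0]

```text
clock: 7.6
position: [0.4695, -0.1168, 0.2397]
ee_rot: [0.001, 0.752, 0.659, 0.001]
contact_force: [0.4, 0.6, 0.3]
width: 0.0002
gripper_force: 0.0
```

```bash
python3 - <<'E'
from h import *
s=get_state();print(s['position'],s['contact_force'])
snap('side','s4.png',5,(205,150,305,265))
E
```

```text
[ 0.46946026 -0.11677467  0.23971764] [0.38260282 0.5922344  0.2509905 ]
```

View pics/s4.png

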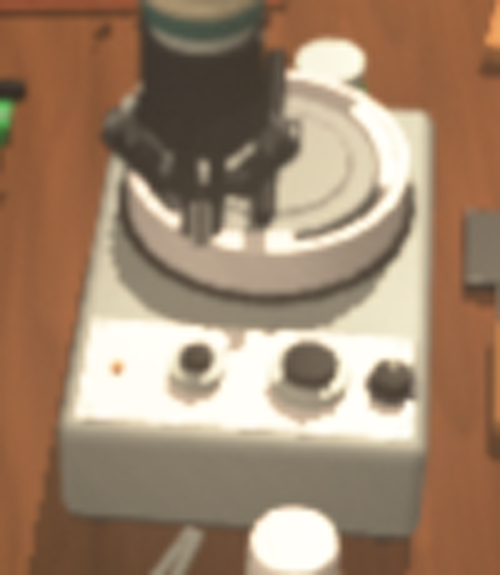

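The start button at (196,357) is up again, stop at (309,363) is untouched, and the gripper is clear. I'm handing in.

```bash
python3 -c "
from rig import *
print(sign_off())"
```

```text
the job is handed in; nothing more can be done
None
```

I turned the lid clockwise to its solid stop, pressed the start button fully down and let it come up, left stop alone, and handed the job in with the gripper clear at about 7.6 s; no verdict came back.

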